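Bring the tumble mixer's filler neck to the top

TASK

On the bench tumble mixer, push the spokes of the hand wheel with the fingertips, one after another, clockwise as seen from the robot, until the drum's capped filler neck points straight up, ready to be opened without spilling, then let go of it. Push gently: grip nothing, do not push on the neck itself, and leave the bottle, beaker and jar standing where they are.

Things in the scene. Friction and masses are not known exactly. Their poses are not given: they have to be found in the camera images.
- mixer: Bench tumble mixer, fixed: lilac base plate 250 (x) x 280 (y) x 20 mm high, origin at the centre of its underside, -x is its front, towards the robot. Wheel and drum turn on a level axle along its x, 180 mm up. Rear pedestal at x +60 to +105. A clear splash guard 280 mm wide, 4 mm thick, stands at x = -115, 40 mm in front of the spokes; its top is 165 mm up: reach the wheel above it.
- hub (a point): Centre of the hand wheel: the point on the axle in the plane of the spokes, 75 mm in front of the mixer's origin and 180 mm above the bench (fixed, axes as the mixer's). The drum's front face is 45 mm behind the spoke plane.
- spokes: The rimless hand wheel, turning with the drum; origin at its centre, x along the axle, away from the front, z along spoke 0. Black hub of radius 20 mm, five straight steel spokes 10 mm thick, 72 degrees apart, each with a round black grip 14 mm thick from 45 mm to its free end 105 mm from the axle. Spoke 0 is in line with the filler neck.
- drum (a joint): Angle of drum and wheel, rad: 0 with the neck straight up, growing clockwise seen from the robot (top going to the robot's right). Starts between -5.2 and -3.5; hard stops at -5.45 and +0.6, so 0 is reached only clockwise. Spoke k (0 to 4) stands clockwise from up by this angle + k x 1.2566. Friction of 0.3 N m keeps it where it is left: about 4 N at 75 mm turns it.
- neck: The filler neck, fixed to the drum: origin on the axle 85 mm behind the spoke plane, z outward along the neck. Steel tube 26 mm thick with a black cap 36 mm thick, its outer end 115 mm from the axle. The steel drum has radius 58 mm and is 80 mm long.
- wash_bottle_mid (a point): Half-way up a white plastic bottle with red cap, 60 mm diameter, 150 mm tall, standing loose beside the mixer. A bystander.
- beaker_mid (a point): Half-way up a glass beaker, about 66 mm diameter, 85 mm tall, standing loose beside the mixer. A bystander.
- jar_mid (a point): Half-way up an amber jar with black lid, 56 mm diameter, 80 mm tall, standing loose beside the mixer. A bystander.

How it is judged:
By the outcome, as a careful person would: the job done as asked, in the order asked, and still so for the second after the job is handed in, with the robot touching nothing.
It also fails if it takes over 64 s, if anything falls off the work surface, if the arm or the gripper's body presses on something with over 40 N, if the wrist force passes 120 N, or if a joint passes its speed limit or range.

ROBOT

A 6-joint arm with a two-finger parallel gripper is mounted at the origin on the work surface. World frame = base frame: x ahead of the robot, y to its left, z up, the work surface at z = 0. Lengths are in m, angles in rad, forces in N, time in s.
With the tool pointing down it reaches from about 0.375 to 0.9 m from the base axis. Payload 3.1 kg.
Tool frame: the origin (TCP) lies at the centre of the arm's flange, where the gripper is bolted on; the fingertips stand 173 mm ahead of it and the grasp point (between the pads) lies 155 mm ahead of it; z points along the fingers, y is the line along which they close (so a half turn about z gives the same grasp; the last joint's range is limited). The gripper opens to 85 mm and grips with 20 to 120 N. Pads are 22 mm wide; open, the fingers measure 114 mm over their backs; the gripper's body (76 mm by 85 mm) begins 54 mm behind the grasp point. The pads swing forward as they close: fully open they stand 13 mm farther back than shut.
Start: joints at [-1.444, 0.527, 1.433, -0, 1.181, -0.178], TCP at [0.188, -0.596, 0.405] pointing down, gripper open.
Joint ranges: [-3.08, 3.08], [-0.75, 2.2], [0.22, 2.44], [-1.43, 4.57], [0, 2.65], [-2.85, 2.85]. Speed limits (rad/s): [2.79, 2.79, 3.14, 3.14, 3.14, 3.14].

INTERFACE

Orientations are given as a unit quaternion [x, y, z, w].
In Python, from station import * gives the robot as it stands.
- The arm moves only by the shell command python3 -m jog 'ROWS' [OPENING] [FORCE]. ROWS is a JSON object of lists of equal length, an entry for each row: "linear": the shift along the world's x, y, z in mm, a list of three; "turn": the turn about the world's z in units of 5 degrees (1.0 is 5 degrees). A call has 1 to 12 rows; each row shifts and turns the commanded pose from where the row before left it; what a row does not reach is not made up. A row lasts 1/8 s, in which the tool goes at most 62.5 mm and 10.7 degrees, less where a joint would pass 70% of its speed; a pose out of reach is approached as far as the arm can. A call is refused whole if a number of a shift passes 62.5 or a number of a turn 1, either way. A call with a gripper value outside its range is refused whole. OPENING is the opening, from 0 (shut) to 1 (fully open), set as the call begins (- or left out, the last holds). The fingers move at their own pace and stop on an object; FORCE is the grip in N (left out, the last holds). Time passes only in rows, so rows that do not move let the fingers close. It gives the time, the measured TCP pose, the force, the opening and the grip force at its end, in the units of the state.
- sense(): the state, without advancing time (a new reading comes with each control period).
- snapshot(name): name is "scene" or "top"; returns the picture (384x512x3 uint8, red, green, blue); there is no depth.
- get_calibration(name): a dict with "fx", "fy", "cx", "cy" (pixels), "world_to_cam" (4x4, takes a point from world to camera coordinates). Camera axes: x right, y down, z forward; pixel columns grow to the right and rows downward; lengths in m; the calibration is good to about 2 mm. A picture is of the moment at which its call begins. get_calibration takes no time and is no camera call.
- sign_off(): hands the job in; it is judged then, once.
The state is a dict: "t": time; "q": joint angles; "qd": joint speeds; "tau": joint torques, N m; "tcp_pos": TCP position; "tool_rot": TCP orientation; "force": force on the tool from outside, world axes, zero at the start; "ft_torque": the same for the moment, N m; "finger_gap": opening from 0.0 (shut) to 1.0 (fully open); "gripper_force": force on a finger pad.
Only numpy, scipy, OpenCV 4.12 (cv2) and the standard library are available. Lean on these libraries where they do the work, as an engineer would, in place of code of your own. Each camera call takes 0.05 s, during which the arm holds its last target. There are 200 camera calls.

## Working session

There is one attempt and no reset: what is moved stays moved. The work goes in short steps, Python scripts to look and compute and a shell command to move; the robot and the scene stay as the last step left them, time stands still between calls to the robot, and variables do not carry over. Pictures are saved under pics/ and viewed, at most 10 in all, crops included, and the job is handed in when it is done.

```bash
mkdir -p pics; python3 - <<'E'
from station import *
import cv2, numpy as np
for n in("scene","top"):
    im=snapshot(n); cv2.imwrite(f"pics/{n}0.png",im[:,:,::-1])
    c=get_calibration(n); print(n,c["fx"],c["cx"],c["cy"]); print(np.round(c["world_to_cam"],3).tolist())
s=sense(); print(s["t"],s["tcp_pos"],s["tool_rot"],s["force"])
a=[cv2.imread(f"pics/{n}0.png") for n in("scene","top")]
E
```

```text
scene 471.11067073755527 259.46173136693926 195.39968585616788
[[0.89, 0.455, 0.008, -0.582], [0.292, -0.557, -0.778, -0.077], [-0.349, 0.695, -0.629, 1.475], [0.0, 0.0, 0.0, 1.0]]
top 394.5347026549126 251.6294232467742 191.21324594799972
[[-0.019, -1.0, 0.007, 0.038], [-0.998, 0.019, -0.067, 0.608], [0.066, -0.008, -0.998, 1.029], [0.0, 0.0, 0.0, 1.0]]
0.1 [ 0.18754772 -0.59587061  0.40382106] [ 9.88410083e-01  1.51804206e-01  4.55886012e-05 -9.94744071e-04] [ 0.64373726  0.80182106 -0.02183135]
```

View pics/scene0.png

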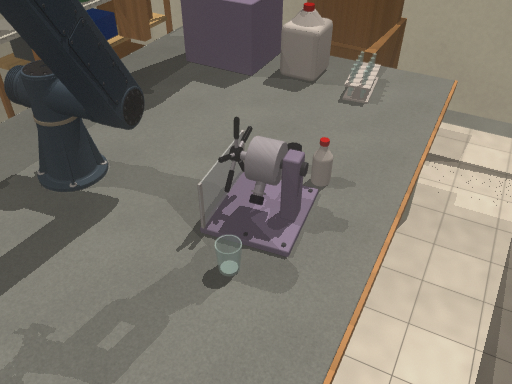

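View pics/top0.png

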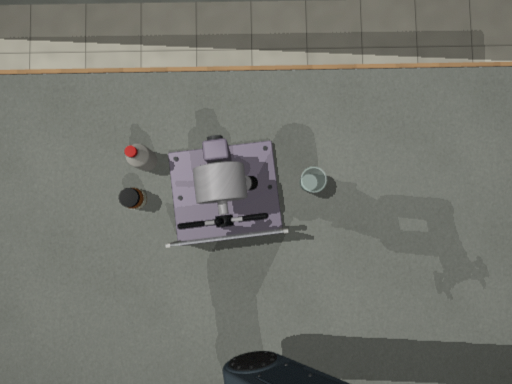

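The scene view shows the neck pointing to the robot's right and a bit down (cap at about 257,198), the hub at about (238,153) and the beaker at (228,255). In the top view the plate spans about (169..283, 140..240), with the hub at (223,220), the beaker at (313,180), the jar at (132,198) and the bottle at (136,155).

```bash
python3 - <<'E'
import cv2, numpy as np
t=cv2.imread("pics/top0.png")[130:255,160:295]; t=cv2.resize(t,None,fx=4.3,fy=4.3,interpolation=cv2.INTER_CUBIC)
s=cv2.imread("pics/scene0.png")[105:280,190:340]; s=cv2.resize(s,None,fx=3.4,fy=3.4,interpolation=cv2.INTER_CUBIC)
cv2.imwrite("pics/zt.png",t); cv2.imwrite("pics/zs.png",s)
E
```

```text
(no output)
```

View pics/zt.png

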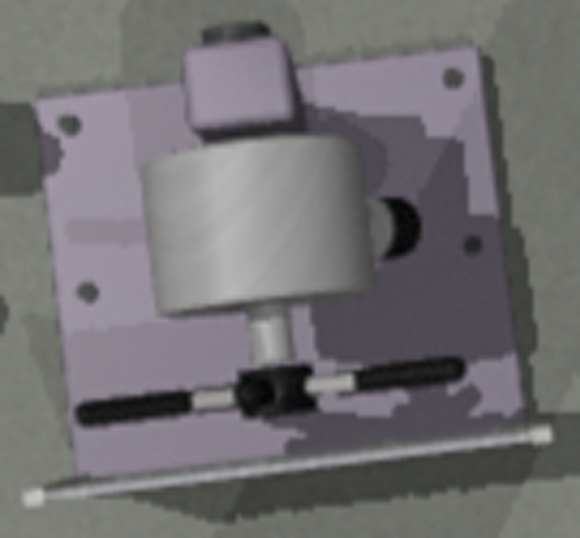

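View pics/zs.png

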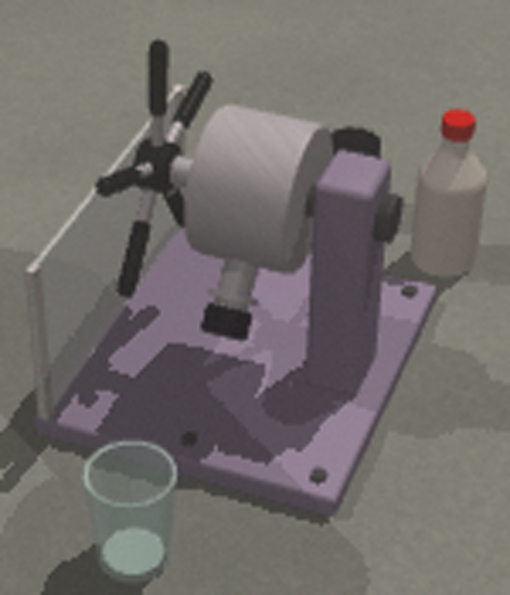

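```bash
cat > h.py <<'E'
from station import *
import cv2, numpy as np
def ray(n,u,v):
    c=get_calibration(n); M=np.array(c["world_to_cam"]); R=M[:3,:3]
    return -R.T@M[:3,3], R.T@np.array([(u-c["cx"])/c["fx"],(v-c["cy"])/c["fy"],1])
def onz(n,u,v,z):
    o,d=ray(n,u,v); return o+d*(z-o[2])/d[2]
T=lambda x,y:("top",160+(x+.5)/4.3-.5,130+(y+.5)/4.3-.5)
S=lambda x,y:("scene",190+(x+.5)/3.4-.5,105+(y+.5)/3.4-.5)
def proj(n,p):
    c=get_calibration(n); q=(np.array(c["world_to_cam"])@np.r_[p,1])[:3]
    return np.array([c["fx"]*q[0]/q[2]+c["cx"],c["fy"]*q[1]/q[2]+c["cy"]])
E
python3 - <<'E'
from h import *
# local mixer xy
loc=[];w=[]
for (x,y),(lx,ly) in zip([(38,100),(480,47),(525,415),(75,478)],[(.125,.14),(.125,-.14),(-.125,-.14),(-.125,.14)]):
    w.append(onz(*T(x,y),.02)[:2]);loc.append((lx,ly))
for (x,y),(lx,ly) in zip([(33,497),(543,434)],[(-.115,.14),(-.115,-.14)]):
    w.append(onz(*T(x,y),.165)[:2]);loc.append((lx,ly))
for (x,y),(lx,ly) in zip([(435,285),(333,510)],[(.125,.14),(.125,-.14)]):
    w.append(onz(*S(x,y),.02)[:2]);loc.append((lx,ly))
loc=np.array(loc);w=np.array(w)
a=loc-loc.mean(0);b=w-w.mean(0)
yaw=np.arctan2((a[:,0]*b[:,1]-a[:,1]*b[:,0]).sum(),(a*b).sum())
R=np.array([[np.cos(yaw),-np.sin(yaw)],[np.sin(yaw),np.cos(yaw)]])
o=w.mean(0)-R@loc.mean(0)
print("yaw",yaw,"o",o); print(np.round((w-(loc@R.T+o))*1e3,1).tolist())
hub=np.r_[o+R@[-.075,0],.18]; print("hub",hub,"right dir",R@[0,-1])
nx=np.r_[R@[1,0],0]; r=np.r_[R@[0,-1],0]
for p in [(158,45),(205,78),(103,190),(128,290),(158,168)]:
    O,d=ray(*S(*p)); P=O+d*(nx@(hub-O))/(nx@d); e=P-hub
    print(p,"deg cw",np.degrees(np.arctan2(e@r,e[2])),np.linalg.norm(e))
O,d=ray(*S(227,325)); h=hub+.085*nx; P=O+d*(nx@(h-O))/(nx@d); e=P-h; print("neck",np.degrees(np.arctan2(e@r,e[2])),np.linalg.norm(e))
for n,u,v,z in[("top",131,152,.15),("top",313,180,.04),("top",131,197,.08)]: 
    p=onz(n,u,v,z); q=R.T@(p[:2]-o); print(p,"local",q)
E
```

```text
yaw 0.09974509549005377 o [0.61177292 0.09643563]
[[-6.4, -1.5], [-6.0, 1.4], [13.4, 3.8], [8.2, 2.0], [-3.3, -3.3], [-3.4, 5.4], [-3.7, -0.8], [1.1, -6.9]]
hub [0.5371457  0.08896714 0.18      ] right dir [ 0.09957978 -0.99502958]
(158, 45) deg cw -3.730250948768491 0.10314160392603504
(205, 78) deg cw -75.35139976046995 0.10013210289689353
(103, 190) deg cw 67.67404780804158 0.10259647900788567
(128, 290) deg cw 141.19401604137502 0.09803861947629704
(158, 168) deg cw -157.1927491587894 0.0019807679925946254
neck 139.82468325442895 0.10518355243480439
[0.69749402 0.30785213 0.15      ] local [0.10634784 0.20182959]
[ 0.63389058 -0.13475321  0.04      ] local [-0.00101401 -0.2322422 ]
[0.59602675 0.32860022 0.08      ] local [0.007451   0.23257863]
```

```bash
python3 -m jog '{"linear":[[0,0,58],[0,0,58],[25,50,0],[25,50,0],[25,50,0],[25,50,0],[25,50,0],[25,50,0],[25,50,0],[25,50,0],[25,50,0],[25,50,0]],"turn":[1,1,1,1,1,1,1,1,1,1,1,1]}' 0 20
```

```text
t: 1.6
tcp_pos: [0.438, -0.0944, 0.5206]
tool_rot: [0.779, 0.627, -0.0, -0.0]
force: [0.7, -0.1, -0.3]
finger_gap: -0.001
gripper_force: 0.0
```

```bash
python3 -m jog '{"linear":[[23,55,0],[23,55,0],[23,55,0],[23,56,0],[0,0,0],[0,0,0]],"turn":[0.9,0.9,0.9,0.9,0,0]}' 0 && python3 - <<'E'
from h import *
im=snapshot("scene"); print(proj("scene",sense()["tcp_pos"]-np.array([0,0,.173])),sense()["tcp_pos"])
cv2.imwrite("pics/s1.png",cv2.resize(im[40:280,130:340,::-1],None,fx=2.5,fy=2.5,interpolation=cv2.INTER_CUBIC))
E
```

```text
t: 2.35
tcp_pos: [0.5292, 0.1248, 0.52]
tool_rot: [0.672, 0.74, -0.001, -0.0]
force: [-0.4, -1.3, 0.7]
finger_gap: 0.005
gripper_force: 0.0
[238.60714095  88.9881631 ] [0.52916571 0.12415677 0.52028253]
```

View pics/s1.png

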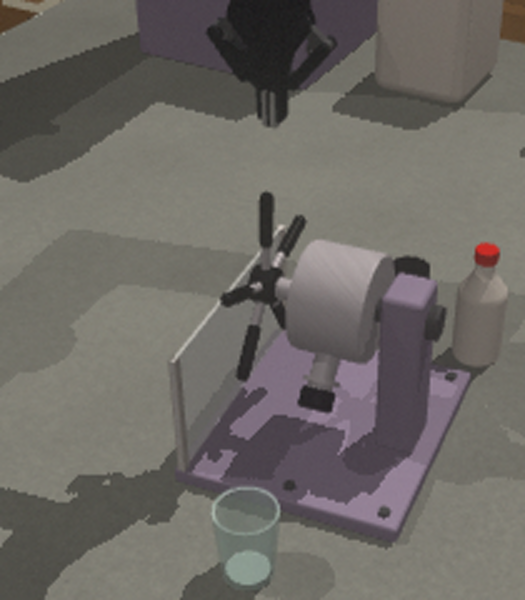

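The scene view shows the closed fingertips at crop (268,125), full image (237,90), as predicted: above the wheel and just left of the upright spoke. Next is the first stroke.

```bash
python3 -m jog '{"linear":[[0,0,-42],[0,0,-42],[1.6,-16,1.5],[1.6,-16.5,0],[1.5,-14.5,-2.5],[1.4,-14,-5],[1.3,-13,-7.5],[1.1,-11,-9.5],[0.9,-9.5,-11.5],[0.6,-6.5,-11],[0,0,0]],"turn":[0,0,0,0,0,0,0,0,0,0,0]}' && cat > m.py <<'E'
from h import *
import sys
im=snapshot("scene"); cv2.imwrite(f"pics/{sys.argv[1]}.png",cv2.resize(im[40:280,130:340,::-1],None,fx=2.5,fy=2.5,interpolation=cv2.INTER_CUBIC))
print(sense()["tcp_pos"])
E
python3 m.py s2
```

```text
t: 3.78
tcp_pos: [0.54, 0.0227, 0.3904]
tool_rot: [0.673, 0.74, -0.001, 0.0]
force: [0.3, 0.2, 0.9]
finger_gap: -0.001
gripper_force: 0.0
[0.53974005 0.02312213 0.3905479 ]
```

View pics/s2.png

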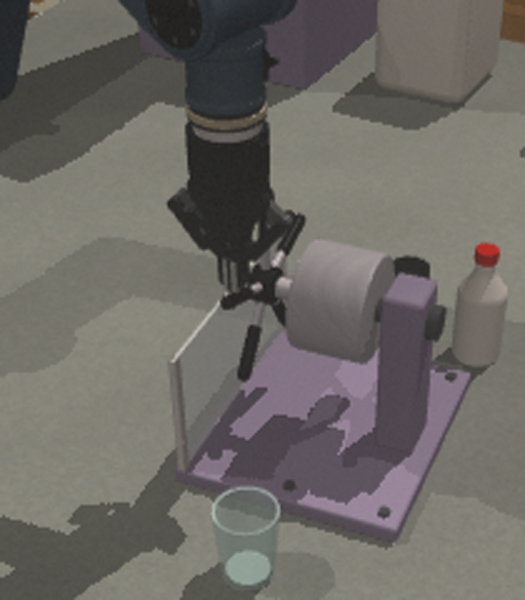

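The first stroke turned the wheel by one spoke pitch. The neck is now hidden behind the drum and the next spoke stands upright behind the gripper.

```bash
python3 -m jog '{"linear":[[0,0,43],[0,0,43],[0,0,43],[-3.4,34,0],[-3.4,34,0],[-3.4,34,0],[0,0,0]],"turn":[0,0,0,0,0,0,0]}' && python3 -m jog '{"linear":[[0,0,-42],[0,0,-42],[1.6,-16,1.5],[1.6,-16.5,0],[1.5,-14.5,-2.5],[1.4,-14,-5],[1.3,-13,-7.5],[1.1,-11,-9.5],[0.9,-9.5,-11.5],[0.6,-6.5,-11],[0,0,0]],"turn":[0,0,0,0,0,0,0,0,0,0,0]}' && python3 -m jog '{"linear":[[0,0,43],[0,0,43],[0,0,43],[-3.4,34,0],[-3.4,34,0],[-3.4,34,0],[0,0,0]],"turn":[0,0,0,0,0,0,0]}' && python3 m.py s3
```

```text
t: 4.7
tcp_pos: [0.5287, 0.1277, 0.52]
tool_rot: [0.671, 0.741, -0.0, -0.0]
force: [0.1, -0.8, 0.0]
finger_gap: 0.002
gripper_force: 0.0
t: 6.08
tcp_pos: [0.5399, 0.0234, 0.3901]
tool_rot: [0.673, 0.74, -0.001, 0.001]
force: [0.3, 0.2, 0.1]
finger_gap: 0.004
gripper_force: 0.0
t: 6.95
tcp_pos: [0.5287, 0.1284, 0.5195]
tool_rot: [0.671, 0.741, -0.0, 0.0]
force: [1.0, 0.1, 0.9]
finger_gap: 0.001
gripper_force: 0.0
[0.52903052 0.12738131 0.51949917]
```

View pics/s3.png

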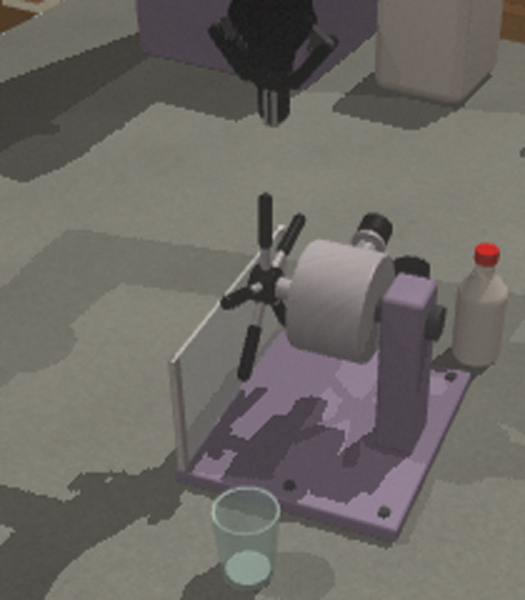

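The neck now points up and left (cap at crop 375,222) and an upright spoke is waiting. I'll run the third stroke the same way and then measure.

```bash
python3 -m jog '{"linear":[[0,0,-42],[0,0,-42],[1.6,-16,1.5],[1.6,-16.5,0],[1.5,-14.5,-2.5],[1.4,-14,-5],[1.3,-13,-7.5],[1.1,-11,-9.5],[0.9,-9.5,-11.5],[0.6,-6.5,-11],[0,0,0]],"turn":[0,0,0,0,0,0,0,0,0,0,0]}' && python3 -m jog '{"linear":[[0,0,43],[0,0,43],[0,0,43],[-3.4,34,0],[-3.4,34,0],[-3.4,34,0],[0,0,0]],"turn":[0,0,0,0,0,0,0]}' && python3 - <<'E'
from h import *
a=snapshot("scene")[100:250,190:310,::-1]; b=snapshot("top")[130:250,165:285,::-1]
f=lambda i,k:cv2.resize(i,None,fx=k,fy=k,interpolation=cv2.INTER_CUBIC)
A=f(a,3.2);B=f(b,3.4)
o=np.zeros((480,800,3),np.uint8);o[:A.shape[0],:A.shape[1]]=A;o[:B.shape[0],390:390+B.shape[1]]=B;cv2.imwrite("pics/c4.png",o)
E
```

```text
t: 8.38
tcp_pos: [0.5397, 0.0245, 0.3896]
tool_rot: [0.673, 0.74, -0.001, 0.001]
force: [-0.1, 0.2, 0.1]
finger_gap: 0.003
gripper_force: 0.0
t: 9.25
tcp_pos: [0.5286, 0.1294, 0.519]
tool_rot: [0.671, 0.741, -0.0, 0.0]
force: [1.1, -0.6, 0.2]
finger_gap: -0.004
gripper_force: 0.0
```

View pics/c4.png

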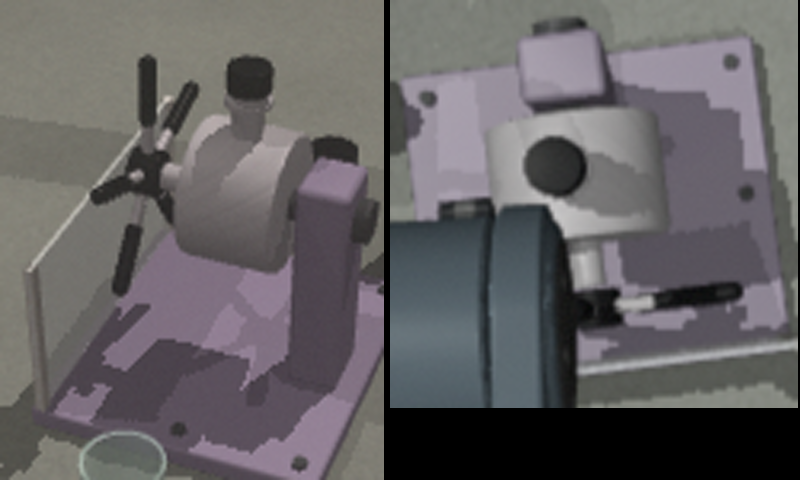

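The neck is close to upright, leaning slightly left: cap top at left panel (250,65) in the scene view and cap centre at right panel (555,165) from above. Spoke tips are at (148,58), (195,87), (97,193) and (121,292).

```bash
python3 - <<'E'
from h import *
S2=lambda x,y:("scene",190+(x+.5)/3.2-.5,100+(y+.5)/3.2-.5)
T2=lambda x,y:("top",165+(x-390+.5)/3.4-.5,130+(y+.5)/3.4-.5)
yaw=.1; nx=np.r_[np.cos(yaw),np.sin(yaw),0]; r=np.r_[np.sin(yaw),-np.cos(yaw),0]
def ang(ry,c):
    O,d=ry; P=O+d*(nx@(c-O))/(nx@d); e=P-c; return round(np.degrees(np.arctan2(e@r,e[2])),1),round(np.linalg.norm(e)*1e3)
# drum axis from top silhouette: centre row through the cap (tangent points near axle height)
l=onz(*T2(489,172),.19);rr=onz(*T2(664,152),.19); m=(l+rr)/2; print("drum width",(rr-l)@r,"mid",m)
for hub in (np.array([.534,.089,.18]),np.array([.534,.086,.18]),np.array([.534,.092,.18])):
    for p in [(148,58),(195,87),(97,193),(121,292)]: print(p,ang(ray(*S2(*p)),hub),end=' ')
    h=hub+.085*nx; print("cap scene",ang(ray(*S2(249,78)),h))
    P=onz(*T2(555,165),.295); print(" top cap lateral mm from axle",1e3*(P-h)@r, "drum mid lateral",1e3*(m-h)@r)
E
```

```text
drum width 0.11554944040024656 mid [0.63002553 0.0986532  0.19      ]
(148, 58) (np.float64(-6.9), 100) (195, 87) (np.float64(-79.5), 111) (97, 193) (np.float64(68.1), 96) (121, 292) (np.float64(147.5), 102) cap scene (np.float64(-6.3), 101)
 top cap lateral mm from axle -6.033451224877084 drum mid lateral -0.018419738570664375
(148, 58) (np.float64(-9.0), 100) (195, 87) (np.float64(-80.1), 114) (97, 193) (np.float64(67.5), 92) (121, 292) (np.float64(149.4), 100) cap scene (np.float64(-8.5), 101)
 top cap lateral mm from axle -9.018463720711162 drum mid lateral -3.003432234404745
(148, 58) (np.float64(-4.8), 100) (195, 87) (np.float64(-78.9), 107) (97, 193) (np.float64(68.6), 99) (121, 292) (np.float64(145.7), 103) cap scene (np.float64(-4.1), 102)
 top cap lateral mm from axle -3.0484387290430037 drum mid lateral 2.966592757263416
```

The cap sits 6 mm left of the drum axis, so about 3° short. The spokes and finger contact agree. I'll push the same spoke about 4.5 mm further down.

```bash
python3 -m jog '{"linear":[[3.7,-35,0],[3.7,-35,0],[3.7,-35.5,0],[0,0,-43],[0,0,-43],[0,0,-30],[0,0,-10],[0.2,-1,-4],[0.1,-1,-3.5],[0,0,0],[0,0,0]],"turn":[0,0,0,0,0,0,0,0,0,0,0]}' && python3 -m jog '{"linear":[[0,0,20],[0,0,43],[0,0,43],[0,0,30],[-3.4,34,0],[-3.4,34,0],[0,55,0],[0,50,0],[0,0,0],[0,0,0]],"turn":[0,0,0,0,0,0,0,0,0,0]}' && python3 - <<'E'
from h import *
a=snapshot("scene")[100:250,190:310,::-1]; b=snapshot("top")[130:250,165:285,::-1]
f=lambda i,k:cv2.resize(i,None,fx=k,fy=k,interpolation=cv2.INTER_CUBIC)
A=f(a,3.2);B=f(b,3.4)
o=np.zeros((480,800,3),np.uint8);o[:A.shape[0],:A.shape[1]]=A;o[:B.shape[0],390:390+B.shape[1]]=B;cv2.imwrite("pics/c5.png",o)
E
```

```text
t: 10.72
tcp_pos: [0.5407, 0.0203, 0.3865]
tool_rot: [0.672, 0.74, 0.0, 0.001]
force: [0.0, 0.3, 2.5]
finger_gap: 0.004
gripper_force: 1.4
t: 11.98
tcp_pos: [0.5337, 0.1933, 0.5217]
tool_rot: [0.672, 0.74, -0.0, 0.0]
force: [-0.7, -0.7, 0.1]
finger_gap: 0.004
gripper_force: 0.0
```

View pics/c5.png

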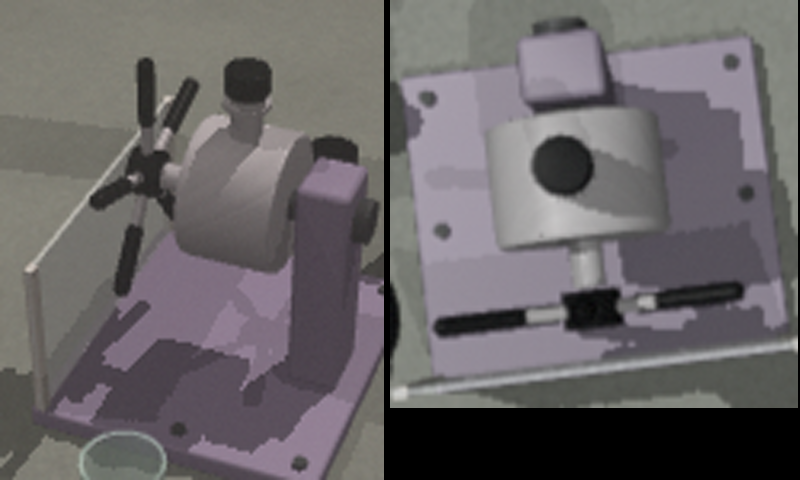

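From above the cap centre is now at about right panel (562,165), roughly 1° left of the drum's axis. A mask measurement will refine that.

```bash
cat > meas.py <<'E'
from h import *
acc=np.mean([snapshot("top").astype(float) for _ in range(6)],0)
g=acc.mean(2)
roi=np.zeros(g.shape,bool); roi[164:196,203:230]=1
m=((g<60)&roi).astype(np.uint8)
n,L,st,ce=cv2.connectedComponentsWithStats(m); k=1+np.argmax(st[1:,4]); cu,cv_=ce[k]; print("cap px",ce[k],st[k])
yaw=.1; nx=np.r_[np.cos(yaw),np.sin(yaw),0]; r=np.r_[np.sin(yaw),-np.cos(yaw),0]
cap=onz("top",cu,cv_,.295)
# drum edges: sat of lilac vs grey, along lines across the drum at several x
sat=acc.max(2)-acc.min(2); mids=[]
O=np.array([.534,.089,.19])
for d in (.055,.06,.065,.07,.105,.11,.115):
    ys=np.arange(-.09,.09,.0005)
    uv=np.array([proj("top",O+d*nx+y*r) for y in ys]).astype(np.float32)
    s=cv2.remap(sat.astype(np.float32),uv[:,0][None],uv[:,1][None],cv2.INTER_LINEAR)[0]
    gr=np.gradient(cv2.GaussianBlur(s[None],(0,0),3)[0]); c=len(ys)//2
    a=ys[20:c-60][np.argmin(gr[20:c-60])]; b=ys[c+60:-20][np.argmax(gr[c+60:-20])]; mids.append((a+b)/2); print(d,round(a*1e3,1),round(b*1e3,1))
mid=np.median(mids); lat=(cap-O)@r-mid; print("mid",mid*1e3,"cap lat mm",lat*1e3,"deg",np.degrees(lat/.115))
E
python3 meas.py
```

```text
cap px [215.71491228 178.28070175] [208 170  17  17 228]
0.055 -58.5 56.5
0.06 -58.5 56.5
0.065 -58.5 56.5
0.07 -58.5 56.5
0.105 -58.5 56.5
0.11 -58.5 56.0
0.115 -58.5 56.5
mid -0.9999999999999176 cap lat mm -0.10670550333404948 deg -0.053163260798784084
```

```bash
python3 -c "
from station import *
print(sign_off())"
```

```text
the job is handed in; nothing more can be done
None
```

The filler neck now points straight up, within about half a degree by camera and finger-contact estimates. It took three spoke pushes and a small correction, about 12 s in all; the arm was clear of the mixer and bystanders when I handed the job in, with no verdict returned.

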